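Eject the brass elephant and present it to the inspection camera

ROBOT

A 7-joint arm with a two-finger parallel gripper is mounted at the origin on the work surface. World frame = base frame: x ahead of the robot, y to its left, z up, the work surface at z = 0. Lengths are in m, angles in rad, forces in N, time in s.
With the tool pointing down it reaches from about 0.4 to 0.875 m from the base axis. Payload 19.3 kg.
Tool frame: the origin (TCP) lies at the very end of the fingers, on their centre line; the grasp point (between the pads) lies 19 mm behind it; z points along the fingers, y is the line along which they close (so a half turn about z gives the same grasp; the last joint's range is limited). The gripper opens to 85 mm and grips with 20 to 120 N. Pads are 22 mm wide; open, the fingers measure 114 mm over their backs; the gripper's body (76 mm by 85 mm) begins 54 mm behind the grasp point. The pads swing forward as they close: fully open they stand 13 mm farther back than shut.
Start: joints at [1.129, 0.521, -0.036, 1.599, 0.021, 1.021, -0.113], TCP at [0.227, -0.582, 0.198] pointing down, gripper open.
Joint ranges: [-2.91, 2.91], [-0.3, 2.13], [-1.5, 1.42], [0.17, 2.43], [-1.26, 4.41], [0.16, 1.93], [-2.52, 2.52]. Speed limits (rad/s): [1.89, 1.89, 2.39, 2.39, 3.01, 3.01, 3.01].

INTERFACE

Orientations are given as [roll, pitch, yaw] about the fixed x, y, z axes, in that order (R = Rz(yaw) Ry(pitch) Rx(roll)).
In Python, from workcell import bot gives the robot as it stands. The module is installed in compiled form; this text tells all that it offers.
- The arm moves only by the tool apply_moves, never from a script. Its arguments are lists of equal length, an entry for each row: "claw": the finger opening in m, from 0 to 0.0854; "xyz": the shift along the tool's x, y, z in m, a list of three; "twist": the turn, a rotation vector about the tool's x, y, z in rad, a list of three. A call has 1 to 20 rows; each row shifts and turns the commanded pose from where the row before left it, along the tool's axes as they then stand; what a row does not reach is not made up. A row lasts 1/10 s, in which the tool goes at most 50 mm and 8.59 degrees, less where a joint would pass 70% of its speed; a pose out of reach is approached as far as the arm can. A call with a gripper value outside its range is refused whole. The fingers move at their own pace and stop on an object; "force" is the grip in N (left out, the last holds). Time passes only in rows, so rows that do not move let the fingers close. It gives the time, the measured TCP pose, the force, the opening and the grip force at its end, in the units of the state.
- bot.observe(): the state, without advancing time (a new reading comes with each control period).
- bot.grab_frame(name): name is "side" or "top"; returns a dict with "img" (420x560x3 uint8, red, green, blue), "vfov" (degrees; the focal length in pixels is half the picture's height over the tangent of half this angle, whatever the lens; pixels are square), "cx", "cy" (the principal point, pixels), "distortion" ([k1, k2, p1, p2, k3] as OpenCV has them; the pictures are not rectified), "view" (4x4, takes a point from world to camera coordinates). Camera axes: x right, y up, looking along -z (the intrinsics and any distortion apply to the point x, -y, -z); pixel columns grow to the right and rows downward; lengths in m; the calibration is good to about 2 mm. A picture is of the moment at which its call begins. There is no depth.
- bot.job_done(): hands the job in; it is judged then, once.
Trained networks look in the newest picture that a camera, given by its name, has taken for a name from the list of things; names that differ only in an ending like _2 or _b are one class to them, and where a whole thing is asked for, a point or a joint stands for the part that bears it (a point fixed in the world has none). Each returns a list of dicts, best first, with "score" (0 to 1); they miss things now and then, are a little off and sometimes report something else, mostly with a low value. They report only what shows in the picture. A call takes as long as a camera call.
- bot.find_in(camera, query): "position" ([x, y, z] in m, in world coordinates, good to about 4 mm: the middle of the surface that is visible of it).
The state is a dict: "clock": time; "qpos": joint angles; "qd": joint speeds; "joint_efforts": joint torques, N m; "position": TCP position; "tool_rot": TCP orientation; "force": force on the tool from outside, world axes, zero at the start; "moment": the same for the moment, N m; "grip_width": finger opening in m; "finger_force": force on a finger pad.
Only numpy, scipy, OpenCV 4.12 (cv2) and the standard library are available. Lean on these libraries where they do the work, as an engineer would, in place of code of your own. Each camera call takes 0.05 s, during which the arm holds its last target. There are 200 camera calls.

TASK

Push the ejector slide of the chasing fixture fully in, so that the brass elephant is driven out from under the clamping lips, then pick the elephant up and present it to the inspection camera: in the air, upright, with its face turned straight to the lens, the middle of its body level with the lens and 14 cm straight out in front of it. Leave the camera and the other things where they are, and finish while holding the elephant still there: do not put it down or let go.

Things in the scene. Friction and masses are not known exactly. Their poses are not given: they have to be found in the camera images.
- fixture: steel chasing fixture fixed on the table: base 90 mm wide, 16 mm thick, x = -155 to +130 mm. Origin on the table under the slot; +x = ejection direction, z up. Two lips (opening 32 mm, slot below 43 mm wide, lip tops 32.5 mm above the table) hold the elephant's plinth down from x = -33 to +12 mm; beyond, the base is an open landing 16 mm high where the ejected elephant stands free
- paddle (a point): centre of the rear face of the ejector's upright push paddle (aluminium, 50 mm wide, 12 mm thick, 33 to 78 mm above the table) at the fixture's -x end; axes as the fixture: push along +x. The point is 55 mm above the table and, slide out, 119 mm behind the fixture's origin. Behind it is free room for closed fingers down to 30 mm above the table
- ejector (a joint): travel of the ejector slide, m: 0 out (at rest), 0.07 fully in at its stop. A spring resists with 3 N at the start, 9 N fully in, and returns the slide when let go. Its ram pushes the plinth's rear edge; fully in, the elephant's origin is 57 mm or a little more ahead of the fixture's origin, clear of the lips, and stays there
- elephant: brass elephant, 0.2 to 0.4 kg, 65 mm tall, on an oblong plinth 64 x 40 x 8 mm. Origin at the centre of the plinth's underside; +x is where its face points (the ejection direction at the start), z up. The body has flat flanks 30 mm apart (across y), x = -28 to +22 mm, 25 to 57 mm above the underside: grip there, behind the ears (x = +12 to +34 mm, 34 mm across)
- mid (a point): middle of the elephant's body, 41 mm above the plinth's underside; axes as the elephant
- brow (a point): the elephant's forehead, 40 mm ahead of its origin and 52 mm above the underside; axes as the elephant
- lens (a point): centre of the front glass of the inspection camera (grey box 50 x 56 x 50 mm with a black lens 38 mm wide and a white ring light, on a steel post on the left of the table); the lens looks level along this frame's -x, z up. Its height differs from day to day, 160 to 230 mm above the table
- focus (a point): the point in the air 140 mm straight out from the lens glass, at lens height; +x points to the lens, z up: the elephant's middle belongs here with its axes along these
- bell: small brass hand bell, 48 mm wide, 76 mm tall, standing beside the fixture; bystander; origin at the centre of its underside, z up
- lamp: brass stem lamp with a 60 mm dish, 68 mm tall; bystander; origin at the centre of its underside, z up
- pot: steel bowl, 84 mm wide, 65 mm tall; bystander; origin at the centre of its underside, z up
- finial: turned brass finial, 40 mm foot, 62 mm tall; bystander; origin at the centre of its underside, z up
- hammer: hammer, 200 mm long, lying on the table; bystander; origin near its middle, x along the handle towards its head
- file: flat file with a wooden handle, about 240 mm long, lying on the table on the other side of the fixture from the bell; bystander; x along it from handle to blade
- arch: brass arch with a small idol, on a 100 x 50 mm base, 99 mm tall; bystander; origin at the centre of its underside, z up

How it is judged:
By the outcome, as a careful person would: the job done as asked, in the order asked, and still so for the second after the job is handed in, while the arm keeps its last pose, push and grip.
It also fails if it takes over 61 s, if anything falls off the work surface, if the arm or the gripper's body presses on something with over 40 N, if the wrist force passes 120 N, or if a joint passes its speed limit or range.

## Working session

There is one attempt and no reset: what is moved stays moved. The work goes in short steps, Python scripts to look and compute and a tool call to move; the robot and the scene stay as the last step left them, time stands still between calls to the robot, and variables do not carry over. Pictures are saved under pics/ and viewed, at most 10 in all, crops included, and the job is handed in when it is done.

Besides the shell and the picture viewer there is one more tool, called after "Emit:" by a JSON object that holds its "method" and its "body". apply_moves: Moves the arm, as the interface text tells. Its arguments: {"type":"object","properties":{"claw":{"type":"array"},"xyz":{"type":"array"},"twist":{"type":"array"},"force":{"type":"number"}},"required":["claw","xyz","twist"]}

```bash
mkdir -p pics
cat > h.py <<'E'
import numpy as np, cv2
from workcell import bot
from scipy.spatial.transform import Rotation as R
def cam(f):
    h=f["img"].shape[0]; fl=h/2/np.tan(np.radians(f["vfov"])/2)
    K=np.array([[fl,0,f["cx"]],[0,fl,f["cy"]],[0,0,1.]]); V=np.diag([1,-1,-1,1.])@np.array(f["view"])
    return K,np.array(f["distortion"],float),V
def proj(f,P):
    K,d,V=cam(f); return cv2.projectPoints(np.atleast_2d(np.array(P,float)),cv2.Rodrigues(V[:3,:3])[0],V[:3,3],K,d)[0][:,0]
def ray(f,uv):
    K,d,V=cam(f); n=cv2.undistortPoints(np.array(uv,float).reshape(-1,1,2),K,d)[:,0]
    D=np.c_[n,np.ones(len(n))]@V[:3,:3]; return -V[:3,:3].T@V[:3,3],D
def onz(f,uv,z):
    c,D=ray(f,uv); return c+D*((z-c[2])/D[:,2])[:,None]
def tri(f,a,g,b):
    c1,D1=ray(f,[a]);c2,D2=ray(g,[b]); d1=D1[0];d2=D2[0]
    s=np.linalg.lstsq(np.c_[d1,-d2],c2-c1,rcond=None)[0]; p=c1+d1*s[0];q=c2+d2*s[1]
    return (p+q)/2,np.linalg.norm(p-q)
E
python3 - <<'E'
from h import *
import pickle
np.set_printoptions(precision=4,suppress=True)
fs={n:bot.grab_frame(n) for n in("side","top")}
pickle.dump(fs,open("f0.pkl","wb"))
for n,f in fs.items():
    cv2.imwrite(f"pics/{n}0.png",f["img"][:,:,::-1]); print(n,f["vfov"],f["distortion"],-np.array(f["view"])[:3,:3].T@np.array(f["view"])[:3,3])
    for q in "fixture paddle elephant brow lens bell lamp pot finial hammer file arch".split():
        print(n,q,[(np.array(d["position"]).round(3).tolist(),round(d["score"],2),proj(f,d["position"])[0].round().tolist()) for d in bot.find_in(n,q)[:2]])
print(bot.observe())
E
```

```text
side 54.306683913522654 [-0.0136  0.      0.      0.      0.    ] [0.2762 0.4623 0.7725]
side fixture [([0.522, -0.106, 0.017], 0.7, [337.0, 228.0])]
side paddle [([0.559, -0.226, 0.051], 0.58, [352.0, 182.0])]
side elephant [([0.52, -0.096, 0.069], 0.67, [338.0, 216.0])]
side brow [([0.514, -0.099, 0.072], 0.82, [342.0, 216.0]), ([0.771, -0.131, 0.024], 0.74, [261.0, 175.0])]
side lens [([0.658, 0.356, 0.197], 0.62, [122.0, 300.0]), ([0.519, -0.099, 0.074], 0.52, [340.0, 214.0])]
side bell [([0.639, -0.038, 0.023], 0.75, [280.0, 221.0])]
side lamp [([0.467, 0.317, 0.066], 0.78, [238.0, 382.0])]
side pot [([0.801, 0.057, 0.042], 0.77, [202.0, 209.0])]
side finial [([0.467, 0.156, 0.041], 0.88, [292.0, 318.0]), ([0.661, 0.354, 0.192], 0.52, [123.0, 300.0])]
side hammer [([0.774, -0.13, 0.022], 0.76, [260.0, 175.0]), ([0.466, 0.156, 0.041], 0.26, [293.0, 318.0])]
side file [([0.407, -0.129, 0.009], 0.66, [385.0, 246.0]), ([0.662, 0.352, 0.195], 0.2, [123.0, 298.0])]
side arch [([0.773, 0.227, 0.011], 0.77, [159.0, 271.0]), ([0.466, 0.313, 0.067], 0.26, [239.0, 381.0])]
top 50.521583347
[... 868 characters left out ...]
, [336.0, 155.0])]
top file [([0.416, -0.146, 0.009], 0.78, [331.0, 284.0]), ([0.523, -0.114, 0.073], 0.35, [322.0, 245.0])]
top arch [([0.773, 0.212, 0.014], 0.56, [203.0, 155.0])]
{'clock': 1.3, 'qpos': array([ 1.1288,  0.5214, -0.0363,  1.5995,  0.0212,  1.0211, -0.1128]), 'qd': array([-0.001 ,  0.0016,  0.0012,  0.0024, -0.0004, -0.0002,  0.002 ]), 'joint_efforts': array([  0.    , -92.6831,   1.9789, -37.0243,   0.0182,   0.0018,
         0.    ]), 'position': array([ 0.227 , -0.5823,  0.1978]), 'tool_rot': array([-3.1416, -0.    ,  0.3717]), 'force': array([-0.3725, -0.4166, -0.4566]), 'moment': array([ 0.0041, -0.0198,  0.0372]), 'finger_force': 0.0, 'grip_width': 0.08548442773270948}
```

Run:
```python
from h import *
import pickle
fs=pickle.load(open("f0.pkl","rb"))
# crops x4 / x5, fixture & camera
t=fs["top"]["img"];s=fs["side"]["img"]
def c(im,x,y,w,h,k,n): cv2.imwrite(f"pics/{n}.png",cv2.resize(im[y:y+h,x:x+w,::-1],None,fx=k,fy=k,interpolation=cv2.INTER_CUBIC))
c(t,250,170,160,120,5,"tfix"); c(s,230,130,200,150,4,"sfix")
a=cv2.resize(t[120:260,90:230],None,fx=2.8,fy=2.8); b=cv2.resize(s[230:370,60:200],None,fx=2.8,fy=2.8)
cv2.imwrite("pics/lens.png",np.hstack([a,b])[:,:,::-1])
```

```text
(no output)
```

View pics/tfix.png

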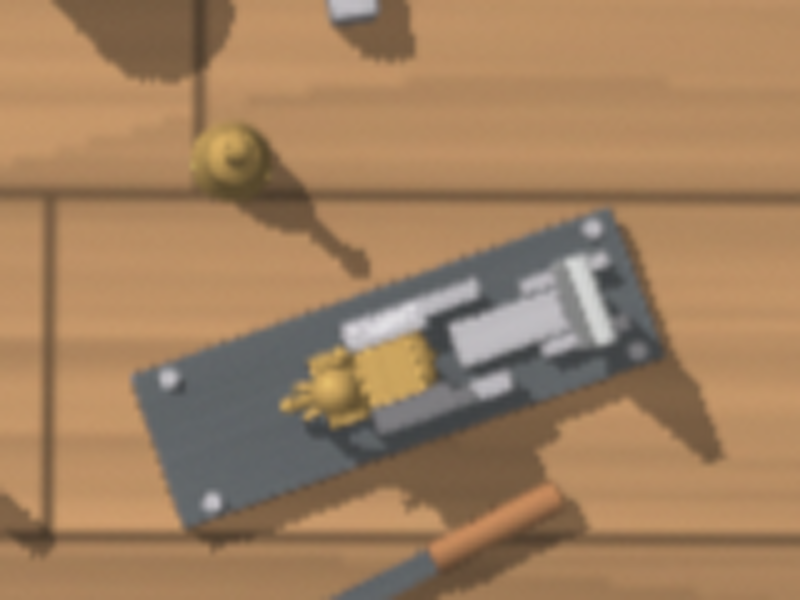

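View pics/sfix.png

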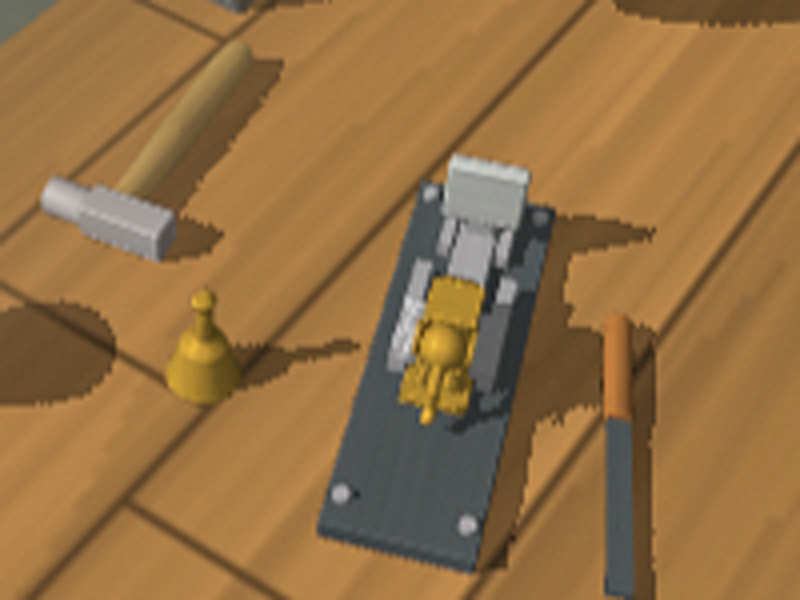

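View pics/lens.png

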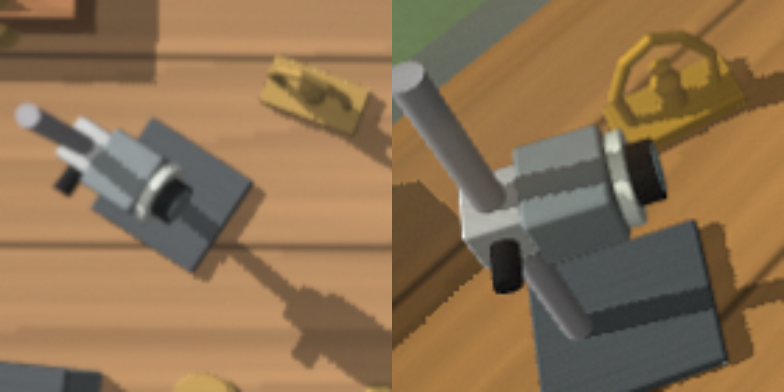

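View pics/side0.png

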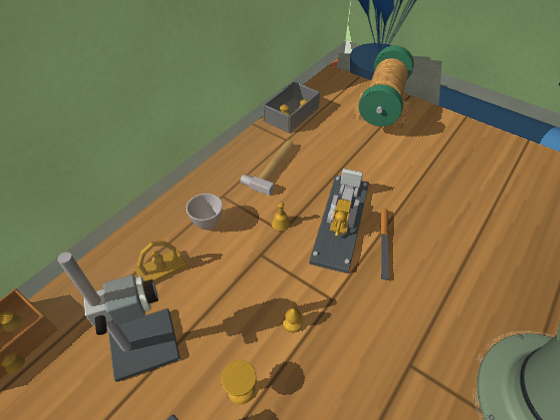

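Run:
```python
from h import *
import pickle
np.set_printoptions(precision=4,suppress=True)
fs=pickle.load(open("f0.pkl","rb")); t=fs["top"];s=fs["side"]
o=lambda p,k,x,y:(np.array(p,float)+.5)/k-.5+[x,y]
c=o([(135,375),(612,208),(663,352),(187,528)],5,250,170)
P=onz(t,c,.016); print(P)
print("len",np.linalg.norm(P[0]-P[1]),np.linalg.norm(P[3]-P[2]),np.linalg.norm(P[0]-P[3]),np.linalg.norm(P[1]-P[2]))
# rectangle fit: front edge mid (x=.13), rear mid (x=-.155)
F=(P[0]+P[3])/2;B=(P[1]+P[2])/2;u=F-B;yaw=np.arctan2(u[1],u[0]);u/=np.linalg.norm(u)
O=(F+B)/2+u*.0125;O[2]=0
print("top yaw",yaw,np.degrees(yaw),"O",O,"paddle",O-u*.119)
print("reproj side corners (crop)",(proj(s,np.c_[P[:,:2],[.016]*4])-[230,130])*4)
pd=np.array([O-u*.107+[0,0,.078]]);print("pad front top in side crop",(proj(s,pd)-[230,130])*4,"top",(proj(t,pd)-[250,170])*5)
a=cv2.resize(t["img"][150:225,85:165],None,fx=5,fy=5,interpolation=cv2.INTER_CUBIC); b=cv2.resize(s["img"][245:320,85:165],None,fx=5,fy=5,interpolation=cv2.INTER_CUBIC)
cv2.imwrite("pics/lens2.png",np.hstack([a,b])[:,:,::-1])
```

```text
[[ 0.5247  0.0066  0.016 ]
 [ 0.619  -0.2589  0.016 ]
 [ 0.539  -0.2864  0.016 ]
 [ 0.441  -0.0225  0.016 ]]
len 0.28171521180599834 0.2815371021086355 0.08864021624937335 0.08466271620840013
top yaw 1.9192648975406397 109.96577839668703 O [ 0.5266 -0.1285  0.    ] paddle [ 0.5673 -0.2404  0.    ]
reproj side corners (crop) [[320.1288 515.2534]
 [424.4158 177.325 ]
 [551.1708 205.2319]
 [477.3704 556.0888]]
pad front top in side crop [[488.229  169.6091]] top [[581.1968 300.244 ]]
```

View pics/lens2.png

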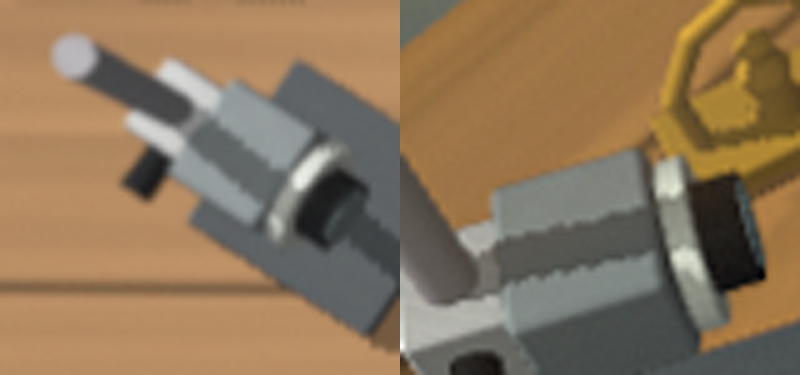

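Run:
```python
from h import *
import pickle
from scipy.optimize import least_squares
np.set_printoptions(precision=4,suppress=True)
fs=pickle.load(open("f0.pkl","rb")); t=fs["top"];s=fs["side"]
o=lambda p,x,y:(np.array(p,float)+.5)/5-.5+[x,y]
T=o([(235,80),(322,135),(255,225),(170,170),(347,211)],85,150)
S=o([(95,190),(240,150),(267,262),(108,290),(348,229)],85,245)
for a,b in zip(T,S): print(tri(t,a,s,b))
# local: look dir = +X' ; far(first) side = left of look? corners back-far, front-far, front-near, back-near
def model(p):
    x,y,z,w,a=p; lk=np.array([np.cos(w),np.sin(w),0]); r=np.array([-lk[1],lk[0],0])  # left of look
    L=np.array([x,y,z]); up=np.array([0,0,.025])
    far=r if r[0]>0 else -r
    return np.array([L-lk*(a+.05)+far*.028+up,L-lk*a+far*.028+up,L-lk*a-far*.028+up,L-lk*(a+.05)-far*.028+up,L])
def res(p): M=model(p); return np.r_[(proj(t,M)-T).ravel(),(proj(s,M)-S).ravel()]
g=least_squares(res,[.65,.33,.19,-2.1,.03],loss="soft_l1"); print(g.x,np.degrees(g.x[3]),"lens axis yaw",np.degrees(g.x[3])+180); print(res(g.x).reshape(2,5,2))
f=g.x[:3]+.14*np.array([np.cos(g.x[3]),np.sin(g.x[3]),0]); print("focus",f, np.hypot(*f[:2]))
```

```text
(array([0.707 , 0.3526, 0.1955]), np.float64(0.0009196500373035955))
(array([0.6825, 0.313 , 0.1922]), np.float64(0.003246019002716752))
(array([0.6369, 0.3386, 0.204 ]), np.float64(0.0008492787448202474))
(array([0.6613, 0.3756, 0.214 ]), np.float64(0.001804308449444731))
(array([0.6488, 0.3061, 0.1665]), np.float64(0.0004867768419054353))
[ 0.648   0.3063  0.1687 -2.1395  0.0231] -122.58707367326558 lens axis yaw 57.41292632673442
[[[ 0.0359 -1.6413]
  [ 0.3155 -1.2129]
  [ 0.2593  0.4683]
  [-0.4935 -0.0165]
  [-0.4091  0.1219]]

 [[-1.0065 -0.5985]
  [ 1.2954 -1.8626]
  [ 0.9323  4.2857]
  [-0.1549  8.9629]
  [ 0.0776 -0.3237]]]
focus [0.5726 0.1884 0.1687] 0.602798082810277
```

```bash
cat > lensfit.py <<'E'
from h import *
import pickle
from scipy.optimize import least_squares
np.set_printoptions(precision=4,suppress=True)
fs=pickle.load(open("f0.pkl","rb")); t=fs["top"];s=fs["side"]
o=lambda p,x,y:(np.array(p,float)+.5)/5-.5+[x,y]
def axes(w): lk=np.array([np.cos(w),np.sin(w),0]); return lk,np.array([-lk[1],lk[0],0]),np.array([0,0,1.])
def model(p):
    lk,r,u=axes(p[3]); L=p[:3]; far=-r if r[0]<0 else r
    return np.array([L-lk*(p[4]+dx)+far*dy*.028+u*.025 for dx,dy in((.05,1),(0,1),(0,-1),(.05,-1))]+[L])
def fit(Tc,Sc,mask=None):
    T=o(Tc,85,150);S=o(Sc,85,245)
    res=lambda p:np.r_[(proj(t,model(p))-T).ravel(),(proj(s,model(p))-S).ravel()]
    g=least_squares(res,[.65,.33,.19,-2.1,.03],loss="soft_l1"); return g.x,res(g.x).reshape(2,5,2)
def overlay(p,name,k=5):
    lk,r,u=axes(p[3]);L=p[:3]; ims=[]
    for f,x,y in((t,85,150),(s,85,245)):
        im=cv2.resize(f["img"][y:y+75,x:x+80],None,fx=k,fy=k,interpolation=cv2.INTER_CUBIC)
        pr=lambda P:np.round((proj(f,P)-[x,y]+.5)*k-.5).astype(int)
        for z in(.025,-.025):
            cv2.polylines(im,[pr([L-lk*(p[4]+dx)+r*dy+u*z for dx,dy in((.05,.028),(0,.028),(0,-.028),(.05,-.028))])],True,(255,0,0) if z>0 else (255,160,0),1)
        a=np.linspace(0,2*np.pi,40); cv2.polylines(im,[pr([L+.019*(np.cos(q)*r+np.sin(q)*u) for q in a])],True,(0,255,0),1)
        ims.append(im)
    cv2.imwrite(name,np.hstack(ims)[:,:,::-1])
E
python3 - <<'E'
from lensfit import *
p,r=fit([(235,80),(322,135),(255,225),(170,170),(347,211)],[(95,190),(240,150),(267,270),(108,305),(348,229)])
print(p,np.degrees(p[3]));print(r.round(1)); overlay(p,"pics/ov.png")
E
```

```text
[ 0.648   0.3063  0.1687 -2.1397  0.0231] -122.59520053863669
[[[ 0.  -1.6]
  [ 0.3 -1.2]
  [ 0.3  0.5]
  [-0.5 -0. ]
  [-0.4  0.1]]

 [[-1.  -0.6]
  [ 1.3 -1.8]
  [ 0.9  2.7]
  [-0.2  6. ]
  [ 0.1 -0.3]]]
```

View pics/ov.png

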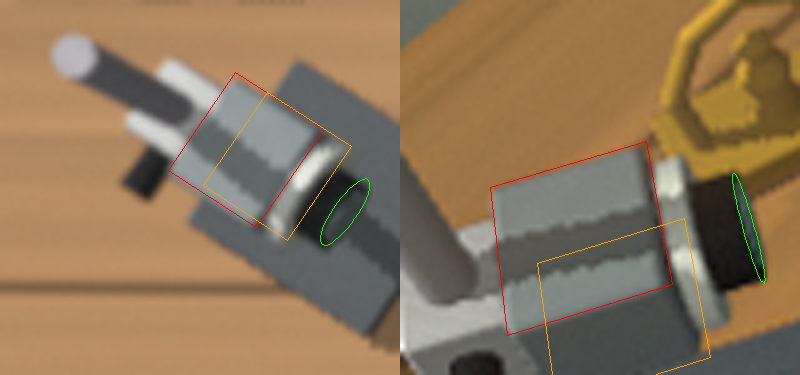

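Run:
```python
from lensfit import *
T=o([(235,80),(322,135),(255,225),(170,170),(347,211)],85,150);S=o([(95,190),(240,151),(267,272),(108,310),(348,229)],85,245)
def model2(p):
    lk,r,u=axes(p[3]); L=p[:3]; far=-r if r[0]<0 else r
    return np.array([L-lk*(p[4]+dx*p[5])+far*dy*p[6]+u*p[7] for dx,dy in((1,1),(0,1),(0,-1),(1,-1))]+[L])
for n in (5,6,7,8):
    d=np.array([.05,.028,.025])
    full=lambda q:np.r_[q,d[n-5:]]
    res=lambda q:np.r_[(proj(t,model2(full(q)))-T).ravel(),(proj(s,model2(full(q)))-S).ravel()]
    q=least_squares(res,np.r_[.65,.31,.17,-2.14,.023,d][:n],loss="soft_l1"); print(n,full(q.x),np.degrees(q.x[3]),q.cost);
print(res(q.x).reshape(2,5,2).round(1))
```

```text
5 [ 0.648   0.3063  0.1686 -2.1398  0.0231  0.05    0.028   0.025 ] -122.59928127377127 10.38457260088739
6 [ 0.648   0.3063  0.1687 -2.1385  0.0244  0.0476  0.028   0.025 ] -122.52753583369947 9.088021219193022
7 [ 0.647   0.3065  0.1712 -2.1493  0.024   0.0474  0.0246  0.025 ] -123.1462845052091 4.055180254305594
8 [ 0.6474  0.3067  0.1686 -2.1424  0.0237  0.0472  0.0246  0.0282] -122.74881500447847 3.6957100561361034
[[[-0.5 -0. ]
  [-1.2 -0.2]
  [ 0.3 -0.8]
  [ 0.5 -0.7]
  [-0.6  0.4]]

 [[ 0.1 -0.1]
  [ 0.8 -1.1]
  [-0.3 -0. ]
  [ 0.4  2. ]
  [ 0.2  0. ]]]
```

Emit:
{"method": "apply_moves", "body": {"claw": [0,0,0,0,0,0,0,0,0,0,0,0,0,0,0,0], "xyz": [[0.0275,-0.0105,0],[0.0275,-0.0105,0],[0.0275,-0.0105,0],[0.0275,-0.0105,0],[0.0275,-0.0105,0],[0.0275,-0.0105,0],[0.0275,-0.0105,0],[0.0275,-0.0105,0],[0.0275,-0.0105,0],[0.0275,-0.0105,0],[0.0275,-0.0105,0],[0.0275,-0.0105,0],[0.0275,-0.0105,0],[0.0275,-0.0105,0],[0.0275,-0.0105,0],[0.0275,-0.0105,0]], "twist": [[0,0,0],[0,0,0],[0,0,0],[0,0,0],[0,0,0],[0,0,0],[0,0,0],[0,0,0],[0,0,0],[0,0,0],[0,0,0],[0,0,0],[0,0,0],[0,0,0],[0,0,0],[0,0,0]]}}

```text
clock: 2.9
position: [0.5768, -0.2651, 0.1978]
tool_rot: [3.142, -0.0, 0.372]
force: [-0.5, -0.8, -0.7]
grip_width: 0.0001
finger_force: 0.0
```

Emit:
{"method": "apply_moves", "body": {"claw": [0,0,0,0,0,0,0,0,0,0,0,0], "xyz": [[0,0,0],[0,0,0],[0,0,0],[0,0,0],[0,0,0],[0,0,0],[0,0,0],[0,0,0],[0,0,0],[0,0,0],[0,0,0],[0,0,0]], "twist": [[0,0,-0.129],[0,0,-0.129],[0,0,-0.129],[0,0,-0.129],[0,0,-0.129],[0,0,-0.129],[0,0,-0.129],[0,0,-0.129],[0,0,-0.129],[0,0,-0.129],[0,0,-0.129],[0,0,-0.129]]}}

```text
clock: 4.1
position: [0.5759, -0.266, 0.1978]
tool_rot: [-3.142, 0.0, 1.925]
force: [0.3, -0.1, -0.4]
grip_width: 0.0003
finger_force: 0.0
```

Emit:
{"method": "apply_moves", "body": {"claw": [0,0], "xyz": [[0,0,0],[0,0,0]], "twist": [[0,0,0],[0,0,0]]}}

```text
clock: 4.3
position: [0.5759, -0.2661, 0.1978]
tool_rot: [3.142, -0.0, 1.915]
force: [-0.5, -0.4, -0.7]
grip_width: 0.0
finger_force: 0.0
```

Run:
```python
from workcell import bot
for k,v in bot.observe().items(): print(k,v)
```

```text
clock 4.3
qpos [ 0.65693486  0.57357606 -0.48387659  1.55550705  0.28941921  1.08443604
  0.44759291]
qd [-0.00735978 -0.00395679  0.00870275  0.00333017 -0.00091286 -0.00083709
 -0.00632237]
joint_efforts [ 4.81836442e-01 -9.51066327e+01 -8.78087282e+00 -3.68098104e+01
  1.19765871e-01  3.00711568e-02  6.58736676e-01]
position [ 0.57586036 -0.26611877  0.19775555]
tool_rot [ 3.14156057e+00 -1.55277762e-04  1.91548196e+00]
force [-0.4752798  -0.40021838 -0.7153147 ]
moment [-0.05856016 -0.01141341 -0.01577341]
finger_force 0.0
grip_width 2.646238648546998e-07
```

Emit:
{"method": "apply_moves", "body": {"claw": [0,0,0,0,0,0,0,0], "xyz": [[0,0,0.025],[0,0,0.025],[0,0,0.025],[0,0,0.025],[0,0,0.025],[0,0,0.018],[0,0,0.01],[0,0,0]], "twist": [[0,0,0],[0,0,0],[0,0,0],[0,0,0],[0,0,0],[0,0,0],[0,0,0],[0,0,0]]}}

```text
clock: 5.1
position: [0.5754, -0.2657, 0.0438]
tool_rot: [-3.14, -0.001, 1.918]
force: [0.0, 0.4, 0.1]
grip_width: -0.0003
finger_force: 0.0
```

Emit:
{"method": "apply_moves", "body": {"claw": [0,0,0,0], "xyz": [[0.006,0,0],[0.006,0,0],[0.006,0,0],[0,0,0]], "twist": [[0,0,0],[0,0,0],[0,0,0],[0,0,0]]}}

```text
clock: 5.5
position: [0.5699, -0.248, 0.0455]
tool_rot: [3.141, 0.0, 1.921]
force: [0.6, -0.3, 1.2]
grip_width: 0.0
finger_force: 0.0
```

Emit:
{"method": "apply_moves", "body": {"claw": [0,0,0,0,0,0], "xyz": [[0.004,0,0],[0.004,0,0],[0.004,0,0],[0.004,0,0],[0.004,0,0],[0,0,0]], "twist": [[0,0,0],[0,0,0],[0,0,0],[0,0,0],[0,0,0],[0,0,0]]}}

```text
clock: 6.1
position: [0.5628, -0.2296, 0.0448]
tool_rot: [-3.142, -0.0, 1.92]
force: [-0.4, -0.4, -0.1]
grip_width: -0.0002
finger_force: 0.0
```

Run:
```python
from h import *
s=bot.grab_frame("side")
for n in("side","top"):
  if n=="top": bot.grab_frame("top")
  for q in("paddle","elephant"): print(n,q,[(np.round(d["position"],3),round(d["score"],2)) for d in bot.find_in(n,q)[:2]])
cv2.imwrite("pics/push1.png",cv2.resize(s["img"][130:280,230:430,::-1],None,fx=4,fy=4,interpolation=cv2.INTER_CUBIC))
print(bot.observe()["force"])
```

```text
side paddle [(array([ 0.56 , -0.224,  0.045]), 0.72), (array([0.772, 0.224, 0.016]), 0.68)]
side elephant [(array([ 0.52 , -0.099,  0.069]), 0.62)]
top paddle [(array([ 0.551, -0.207,  0.022]), 0.56)]
top elephant [(array([ 0.521, -0.116,  0.072]), 0.85)]
[-0.54871677  0.04267311  0.43664521]
```

View pics/push1.png

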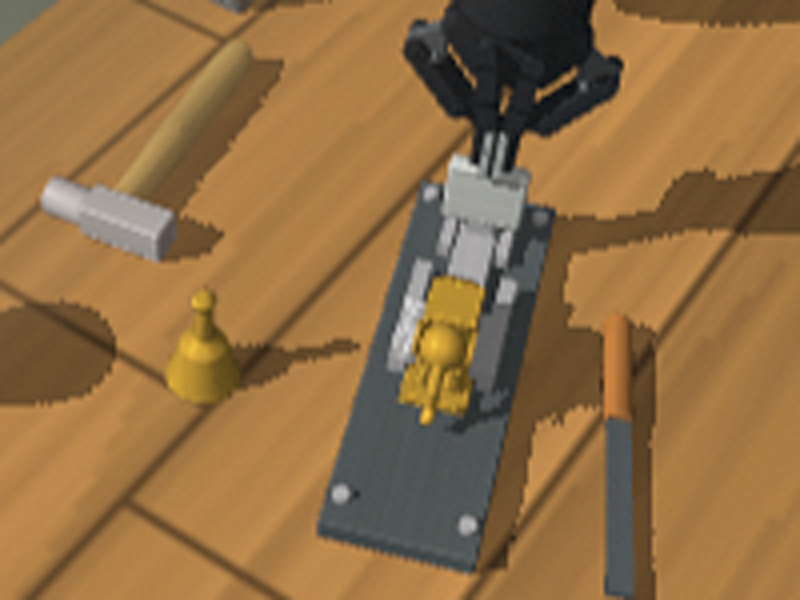

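Run:
```python
from h import *
import pickle
np.set_printoptions(precision=1,suppress=True)
fs=pickle.load(open("f0.pkl","rb")); t=fs["top"];s=fs["side"]
T=np.array([.5628,-.2296]);u=np.array([np.cos(1.9193),np.sin(1.9193)])
for z in(.0448,.08,.1): print("tcp",z,(proj(s,np.r_[T,z])-[230,130])*4,(proj(t,np.r_[T,z])-[250,170])*5)
O=np.array([.5266,-.1285]); l=np.array([-u[1],u[0]])
for x in(-.107,-.119,-.155,.13):
  for y in(.025,-.025,.045,-.045): 
    z=.078 if abs(y)<.03 else .016; P=np.r_[O+u*x+l*y,z]; print(x,y,z,(proj(s,P)-[230,130])*4,(proj(t,P)-[250,170])*5)
f=bot.grab_frame("top"); 
a=cv2.resize(f["img"][205:265,325:405],None,fx=8,fy=8,interpolation=cv2.INTER_CUBIC); cv2.imwrite("pics/pt.png",a[:,:,::-1])
```

```text
tcp 0.0448 [[481.8 207.8]] [[569.2 304. ]]
tcp 0.08 [[489.6 167.1]] [[582.9 300.8]]
tcp 0.1 [[494.3 142.9]] [[591.1 298.9]]
-0.107 0.025 0.078 [[528.8 178. ]] [[597.7 345. ]]
-0.107 -0.025 0.078 [[448.  161.4]] [[564.6 255.8]]
-0.107 0.045 0.016 [[544.7 254.8]] [[586.  382.3]]
-0.107 -0.045 0.016 [[405.9 225.2]] [[529.4 229.8]]
-0.119 0.025 0.078 [[531.9 165. ]] [[619.  337.3]]
-0.119 -0.025 0.078 [[451.7 148.6]] [[585.8 248.2]]
-0.119 0.045 0.016 [[547.5 241.7]] [[606.2 375. ]]
-0.119 -0.045 0.016 [[409.7 212.6]] [[549.5 222.6]]
-0.155 0.025 0.078 [[540.9 127. ]] [[682.6 314.4]]
-0.155 -0.025 0.078 [[462.4 111.3]] [[649.3 225.4]]
-0.155 0.045 0.016 [[555.8 203.6]] [[666.7 353.1]]
-0.155 -0.045 0.016 [[420.8 175.6]] [[609.8 201. ]]
0.13 0.025 0.078 [[456.4 483.4]] [[174.5 497.8]]
0.13 -0.025 0.078 [[362.3 460.8]] [[142.3 407.4]]
0.13 0.045 0.016 [[478.3 558. ]] [[183.6 527.9]]
0.13 -0.045 0.016 [[318.  518.4]] [[128.5 373.4]]
```

View pics/pt.png

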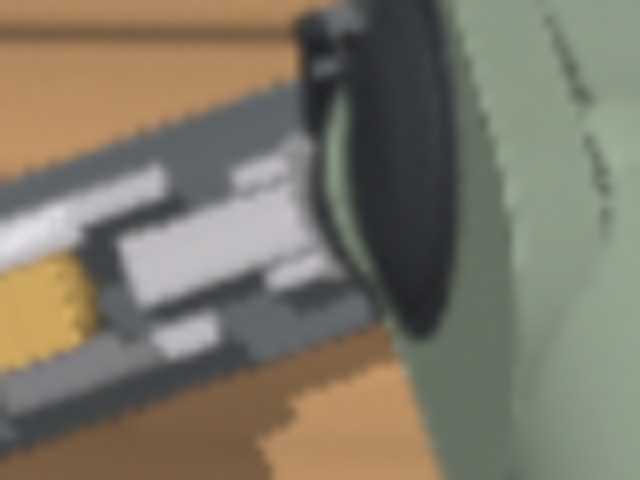

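Emit:
{"method": "apply_moves", "body": {"claw": [0,0,0,0,0,0], "xyz": [[0.004,0,0],[0.004,0,0],[0.004,0,0],[0.004,0,0],[0.004,0,0],[0,0,0]], "twist": [[0,0,0],[0,0,0],[0,0,0],[0,0,0],[0,0,0],[0,0,0]]}}

```text
clock: 7.05
position: [0.556, -0.2108, 0.0449]
tool_rot: [3.142, -0.0, 1.92]
force: [0.9, -0.2, -0.2]
grip_width: -0.0003
finger_force: 0.0
```

Run:
```python
from h import *
s=bot.grab_frame("side")
for q in("paddle","elephant"): print(q,[(np.round(d["position"],3),round(d["score"],2)) for d in bot.find_in("side",q)[:2]])
cv2.imwrite("pics/push2.png",cv2.resize(s["img"][130:280,230:430,::-1],None,fx=4,fy=4,interpolation=cv2.INTER_CUBIC))
print(bot.observe()["force"])
```

```text
paddle [(array([ 0.555, -0.225,  0.04 ]), 0.57), (array([ 0.411, -0.13 ,  0.009]), 0.34)]
elephant [(array([ 0.522, -0.1  ,  0.071]), 0.6)]
[ 0.17730726  0.78981682 -0.60712211]
```

Run:
```python
from h import *
import pickle
fs=pickle.load(open("f0.pkl","rb")); s0=fs["side"]["img"]; a=cv2.imread("pics/push1.png"); b=cv2.imread("pics/push2.png")
o=cv2.resize(s0[130:280,230:430,::-1],None,fx=4,fy=4,interpolation=cv2.INTER_CUBIC)
def m(im,box):
    x,y,w,h=box; r=cv2.matchTemplate(im,np.ascontiguousarray(o[y:y+h,x:x+w]),cv2.TM_CCOEFF_NORMED); _,v,_,l=cv2.minMaxLoc(r); return round(v,3),l[0]-x,l[1]-y
for n,bx in dict(paddle=(440,165,95,65),ele=(400,300,80,120),slide=(455,230,35,50)).items(): print(n,m(a,bx),m(b,bx))
f=bot.grab_frame("side");print(np.abs(cv2.absdiff(a,b)).sum(2)[::50,::50].max())
d=cv2.absdiff(a,b).sum(2)>90; ys,xs=np.where(d); print(xs.min(),xs.max(),ys.min(),ys.max())
```

```text
paddle (0.683, -4, 19) (0.613, -8, 35)
ele (1.0, 0, 0) (1.0, 0, 0)
slide (0.999, 0, 0) (0.999, 0, 0)
357
395 799 7 261
```

View pics/push2.png

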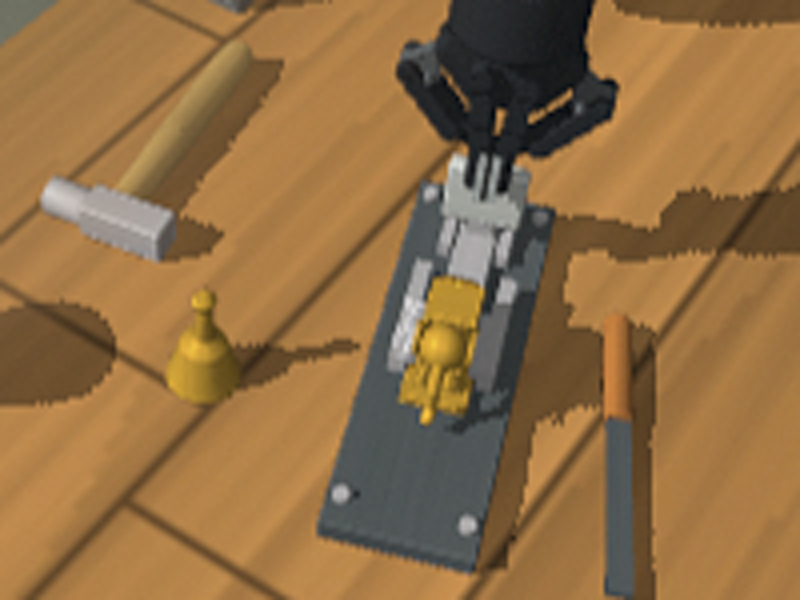

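Run:
```python
from h import *
import pickle
fs=pickle.load(open("f0.pkl","rb")); s0=fs["side"]["img"]; f=bot.grab_frame("side"); s=f["img"]
P=[.556,-.2108]
for z in(.045,.06,.078,.1): print(z,proj(f,P+[z])[0].round(1))
print("gray before/after, cols 344..358")
for r in range(164,192): print(r,s0[r,344:359].mean(1).astype(int),s[r,344:359].mean(1).astype(int))
```

```text
0.045 [349.  187.4]
0.06 [349.8 183.1]
0.078 [350.8 177.8]
0.1 [352.1 171.2]
gray before/after, cols 344..358
164 [ 84  71  77 101 116 119 117 116 115 118 115 116 116 118 120] [51 32 20 33 37 39 36 38 32 22 18 35 36 37 37]
165 [ 72  78 100 115 118 118 116 114 116 117 115 116 118 119 120] [70 70 51 32 35 37 37 37 28 21 29 37 37 38 40]
166 [ 77  99 112 120 116 117 117 116 116 116 115 117 118 119 122] [ 81 106 102  44  35  40  35  37  25  22  36  37  40  39  36]
167 [ 94 112 116 118 117 115 116 116 115 117 117 117 119 121 123] [ 99 118 128  61  36  34  24  53  27  18  35  38  39  36  38]
168 [134 127 118 105 112 114 114 114 116 117 119 121 122 122 123] [139 135 128  62  37  45 101  90  37  27  51  38  36  31  33]
169 [174 162 149 137 152 139 125 121 107 115 118 119 122 124 123] [183 170 143  51  32  57 152 114  43  77 115  69  38  29  38]
170 [195 190 185 183 192 173 158 154 136 153 140 126 114 112 123] [203 201 165  57  29  70 145 122  37 114 156  89  33  18  42]
171 [196 202 203 201 200 192 188 185 180 189 171 155 140 149 156] [205 215 149  52  30  99 147 112  33 124 149  65  22  20 1
[... 1863 characters left out ...]
 79 171 138 142 142 143 141 128 141 118 137 147 134 140 158]
187 [ 72 162 152 140 141 137 137 139 125  93  70  66 121 135 119] [ 74 169 157 144 145 141 143 144 130  97  71  67 123 141 123]
188 [104 162 160 152 154 150 145 144 142  95  65 120 167 173  81] [109 167 167 158 159 154 151 147 148  98  68 127 173 179  86]
189 [146 164 164 165 169 169 162 156 160 115  75 164 168 162  78] [150 169 169 171 175 175 167 163 166 119  77 171 174 169  81]
190 [161 163 163 165 166 168 165 163 164 137 102 163 167 145  61] [166 170 169 171 171 174 172 168 168 142 106 168 173 150  62]
191 [162 163 163 165 166 165 164 163 163 116 144 165 170 126  54] [166 169 170 171 172 171 169 169 169 119 149 172 175 128  59]
```

Emit:
{"method": "apply_moves", "body": {"claw": [0,0,0,0,0,0,0], "xyz": [[0,0,-0.03],[0,0,-0.03],[-0.03,0,0],[-0.03,0,0],[-0.03,0,0],[-0.02,0,0],[0,0,0]], "twist": [[0,0,0],[0,0,0],[0,0,0],[0,0,0],[0,0,0],[0,0,0],[0,0,0]]}}

```text
clock: 8.0
position: [0.5936, -0.3179, 0.1043]
tool_rot: [-3.141, 0.001, 1.916]
force: [-1.0, 0.3, -0.1]
grip_width: 0.0001
finger_force: 0.0
```

Run:
```python
from h import *
import pickle
fs=pickle.load(open("f0.pkl","rb")); s0=fs["side"]["img"]; f=bot.grab_frame("side"); s=f["img"]; g=bot.grab_frame("top")
p=bot.observe()["position"];print(p)
for dz in(0,.015,.03,.045,.08): print(dz,proj(f,p+[0,0,dz])[0].round(1),proj(g,p+[0,0,dz])[0].round(1))
cv2.imwrite("pics/tip.png",np.hstack([cv2.resize(s[110:200,310:390],None,fx=5,fy=5,interpolation=cv2.INTER_CUBIC),cv2.resize(g["img"][190:280,330:410],None,fx=5,fy=5,interpolation=cv2.INTER_CUBIC)])[:,:,::-1])
```

```text
[ 0.59347905 -0.3145615   0.10445234]
0 [360.  141.2] [401.2 218. ]
0.015 [360.9 136.5] [402.9 217.6]
0.03 [361.8 131.7] [404.7 217.1]
0.045 [362.8 126.8] [406.5 216.6]
0.08 [365.1 115. ] [410.8 215.5]
```

View pics/tip.png

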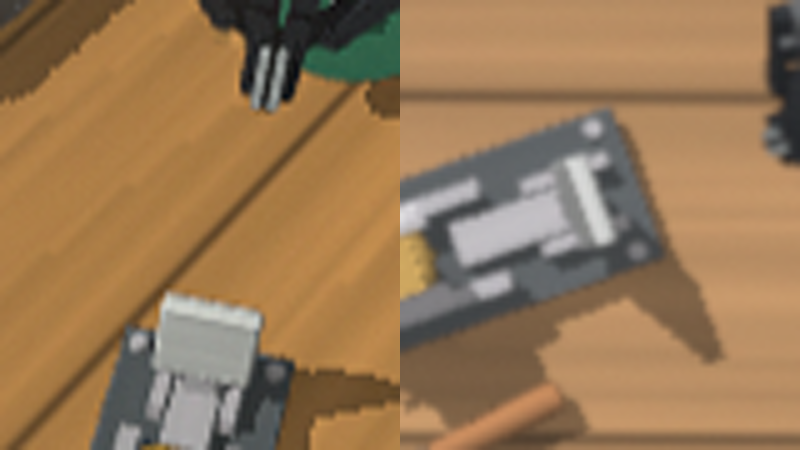

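Emit:
{"method": "apply_moves", "body": {"claw": [0,0,0,0,0,0,0,0,0], "xyz": [[0.02,0,0],[0.02,0,0],[0.01,0,0],[0,0,0.02],[0,0,0.02],[0,0,0.02],[0,0,0.013],[0,0,0.01],[0,0,0]], "twist": [[0,0,0],[0,0,0],[0,0,0],[0,0,0],[0,0,0],[0,0,0],[0,0,0],[0,0,0],[0,0,0]]}}

```text
clock: 9.0
position: [0.5762, -0.2675, 0.0208]
tool_rot: [-3.141, -0.001, 1.92]
force: [-0.5, 1.0, 0.6]
grip_width: -0.0
finger_force: 0.0
```

Emit:
{"method": "apply_moves", "body": {"claw": [0,0,0,0,0,0,0], "xyz": [[0.005,0,0],[0.005,0,0],[0.005,0,0],[0.005,0,0],[0.005,0,0],[0.005,0,0],[0,0,0]], "twist": [[0,0,0],[0,0,0],[0,0,0],[0,0,0],[0,0,0],[0,0,0],[0,0,0]]}}

```text
clock: 9.7
position: [0.5665, -0.2392, 0.0221]
tool_rot: [3.141, 0.0, 1.92]
force: [2.1, -2.9, 2.9]
grip_width: 0.0003
finger_force: 1.5
```

```bash
cat > tr.py <<'E'
from h import *
import pickle
fs=pickle.load(open("f0.pkl","rb")); s0=fs["side"]["img"]; s=bot.grab_frame("side")["img"]
def m(box):
    x,y,w,h=box; k=4
    T=cv2.resize(s0[y:y+h,x:x+w],None,fx=k,fy=k,interpolation=cv2.INTER_CUBIC); I=cv2.resize(s[y-30:y+h+60,x-40:x+w+40],None,fx=k,fy=k,interpolation=cv2.INTER_CUBIC)
    r=cv2.matchTemplate(I,T,cv2.TM_CCOEFF_NORMED); _,v,_,l=cv2.minMaxLoc(r); return round(v,3),l[0]/k-40,l[1]/k-30
for n,bx in dict(paddle=(341,170,22,17),ele=(330,203,22,32),slide=(344,188,8,12),bell=(271,202,22,28)).items(): print(n,m(bx))
o=bot.observe(); print(o["position"],o["force"])
E
python3 tr.py
```

```text
paddle (0.911, -0.5, 3.0)
ele (0.998, 0.0, 0.0)
slide (0.749, 0.0, 0.5)
bell (0.999, 0.0, 0.0)
[ 0.56660447 -0.23949097  0.02205813] [ 2.5867491  -2.29546535  1.58856691]
```

Emit:
{"method": "apply_moves", "body": {"claw": [0,0,0,0,0,0,0,0,0,0,0,0,0,0,0], "xyz": [[0.004,0,0],[0.004,0,0],[0.004,0,0],[0.004,0,0],[0.004,0,0],[0.004,0,0],[0.004,0,0],[0.004,0,0],[0.004,0,0],[0.004,0,0],[0.004,0,0],[0.004,0,0],[0.003,0,0],[0.002,0,0],[0,0,0]], "twist": [[0,0,0],[0,0,0],[0,0,0],[0,0,0],[0,0,0],[0,0,0],[0,0,0],[0,0,0],[0,0,0],[0,0,0],[0,0,0],[0,0,0],[0,0,0],[0,0,0],[0,0,0]]}}

```text
clock: 11.25
position: [0.549, -0.1907, 0.0221]
tool_rot: [3.14, 0.001, 1.919]
force: [6.0, -7.2, 0.7]
grip_width: -0.0001
finger_force: 3.9
```

```bash
python3 tr.py
```

```text
paddle (0.691, -4.5, 17.5)
ele (0.723, -4.0, 15.25)
slide (0.639, -8.0, 2.5)
bell (0.999, 0.0, 0.0)
[ 0.54901058 -0.19071152  0.022036  ] [ 4.62613349 -6.75776814  0.96791158]
```

Emit:
{"method": "apply_moves", "body": {"claw": [0,0,0,0,0], "xyz": [[0.002,0,0],[0.002,0,0],[0.001,0,0],[0.001,0,0],[0,0,0]], "twist": [[0,0,0],[0,0,0],[0,0,0],[0,0,0],[0,0,0]]}}

```text
clock: 11.8
position: [0.5471, -0.1853, 0.022]
tool_rot: [3.14, 0.002, 1.919]
force: [7.0, -7.4, 0.4]
grip_width: -0.0005
finger_force: 4.5
```

Emit:
{"method": "apply_moves", "body": {"claw": [0,0,0], "xyz": [[0.001,0,0],[0.001,0,0],[0,0,0]], "twist": [[0,0,0],[0,0,0],[0,0,0]]}}

```text
clock: 12.1
position: [0.5464, -0.1835, 0.022]
tool_rot: [3.14, 0.002, 1.919]
force: [6.0, -7.3, 0.7]
grip_width: -0.0001
finger_force: 4.7
```

Emit:
{"method": "apply_moves", "body": {"claw": [0,0,0,0], "xyz": [[0.001,0,0],[0.001,0,0],[0.001,0,0],[0,0,0]], "twist": [[0,0,0],[0,0,0],[0,0,0],[0,0,0]]}}

```text
clock: 12.5
position: [0.5462, -0.183, 0.0222]
tool_rot: [3.139, 0.005, 1.917]
force: [12.7, -19.8, -6.6]
grip_width: -0.0001
finger_force: 11.7
```

Emit:
{"method": "apply_moves", "body": {"claw": [0,0,0,0,0,0,0,0,0,0,0,0,0,0,0,0], "xyz": [[-0.008,0,0],[-0.008,0,0],[-0.008,0,0],[-0.008,0,0],[-0.008,0,0],[-0.008,0,0],[-0.008,0,0],[-0.008,0,0],[-0.01,0,0],[-0.01,0,0],[-0.01,0,0],[0,0,-0.03],[0,0,-0.04],[0,0,-0.04],[0,0,-0.04],[0,0,0]], "twist": [[0,0,0],[0,0,0],[0,0,0],[0,0,0],[0,0,0],[0,0,0],[0,0,0],[0,0,0],[0,0,0],[0,0,0],[0,0,0],[0,0,0],[0,0,0],[0,0,0],[0,0,0],[0,0,0]]}}

```text
clock: 14.1
position: [0.5789, -0.2687, 0.177]
tool_rot: [3.136, 0.005, 1.92]
force: [1.0, -0.1, -0.6]
grip_width: -0.0002
finger_force: 0.0
```

```bash
cat > el.py <<'E'
from h import *
import pickle
fs=pickle.load(open("f0.pkl","rb"))
u=np.array([np.cos(1.9193),np.sin(1.9193)]);l=np.array([-u[1],u[0]]);O=np.array([.5266,-.1285])
def yel(im):
    h=cv2.cvtColor(im,cv2.COLOR_RGB2HSV); return ((h[...,0]>17)&(h[...,0]<30)&(h[...,1]>170)).astype(np.uint8)
E
python3 tr.py
python3 - <<'E'
from el import *
np.set_printoptions(precision=4,suppress=True)
for n in("side","top"):
    f=bot.grab_frame(n); 
    for q in("elephant","brow","paddle"):
        for d in bot.find_in(n,q)[:2]: p=np.array(d["position"]); print(n,q,p,round(d["score"],2),"fix xy",(p[:2]-O)@u,(p[:2]-O)@l)
    pickle.dump(f,open(f"f1{n}.pkl","wb"))
    for nm,g in(("before",fs[n]),("after",f)):
        for d in (bot.find_in(n,"elephant")[:1]):
            m=yel(g["img"]); k,lab,st,c=cv2.connectedComponentsWithStats(m)
            print(nm,[(st[i].tolist(),c[i].round(1)) for i in range(1,k) if st[i,4]>60])
print(bot.observe()["position"])
E
```

```text
paddle (0.992, 0.0, 0.0)
ele (0.68, -4.75, 18.0)
slide (0.789, -2.0, 7.25)
bell (0.999, 0.0, 0.0)
[ 0.57772941 -0.26851695  0.17420415] [-0.9245504  -0.07963596 -0.87604513]
side elephant [ 0.5039 -0.0496  0.0697] 0.73 fix xy 0.08190877084654853 -0.0056083204622773735
side brow [ 0.496  -0.0501  0.0699] 0.7 fix xy 0.08413661381526066 0.0019875149563425005
side brow [0.8013 0.059  0.0425] 0.46 fix xy 0.08242058855849348 -0.32221605574780343
side paddle [ 0.553  -0.2238  0.0431] 0.93 fix xy -0.09858640043468857 0.007731212668866539
before [([330, 199, 21, 37, 464], array([340.7, 216.8])), ([271, 203, 19, 28, 312], array([280.3, 219.4])), ([138, 243, 14, 23, 61], array([143.5, 252.4])), ([136, 249, 50, 33, 460], array([165.7, 267.3])), ([144, 257, 13, 14, 92], array([150.6, 265.1])), ([283, 308, 20, 24, 365], array([292.4, 320.1])), ([0, 311, 13, 20, 156], array([  5.6, 318.4])), ([1, 353, 24, 20, 311], array([ 12.7, 362.8])), ([221, 360, 35, 45, 1204], array([238.9, 381. ]))]
after [([271, 203, 19, 28, 310], array([280.3, 219.3])), ([325, 216, 22, 38, 542], array([336.3, 234.5])), ([138, 243, 14, 24, 61], array([143.8, 252.1])), ([143, 249, 43, 33, 415], array([167. , 267.2])), ([144, 257, 13, 14, 89], array([150.5, 265. ])), ([283, 308, 20, 25, 362], array([292.3, 320.3])), ([0, 311, 14, 21, 172], array([  5.9, 319.4])), ([1, 353, 24, 20, 296], array([ 12.4, 363. ])), ([221, 360, 35, 45, 1207], array([238.9, 381. ]))]
top elephant [ 0.5083 -0.0668  0.0704] 0.84 fix xy 0.06424018918895935 -0.003870154126996843
top brow [ 0.5041 -0.0676  0.0706] 0.7 fix xy 0.06492254701568737 0.00035055526791568406
top paddle [0.6668 0.3411 0.1954] 0.49 fix xy 0.3934927252190815 -0.29213639827940036
top paddle [ 0.5076 -0.0664  0.0723] 0.43 fix xy 0.06485518735912515 -0.0033488315294695563
before []
after []
[ 0.5766 -0.2678  0.1716]
```

Emit:
{"method": "apply_moves", "body": {"claw": [0.07,0.07,0.07,0.07,0.07,0.07,0.07,0.07,0.07,0.07,0.07,0.07,0.07,0.07], "xyz": [[0.02,0,0],[0.03,0,0],[0.03,0,0],[0.03,0,0],[0.03,0,0],[0.03,0,0],[0.02,0,0],[0.01,0,0],[0,0,0.03],[0,0,0.03],[0,0,0.025],[0,0,0.015],[0,0,0],[0,0,0]], "twist": [[0,0,0],[0,0,0],[0,0,0],[0,0,0],[0,0,0],[0,0,0],[0,0,0],[0,0,0],[0,0,0],[0,0,0],[0,0,0],[0,0,0],[0,0,0],[0,0,0]]}}

```text
clock: 16.15
position: [0.5085, -0.0801, 0.0721]
tool_rot: [3.142, -0.0, 1.919]
force: [-0.0, -0.3, 0.5]
grip_width: 0.0701
finger_force: 0.0
```

Run:
```python
from el import *
f=bot.grab_frame("side"); o=bot.observe(); p=o["position"]; print(p,o["tool_rot"],o["force"],"fix",(p[:2]-O)@u,(p[:2]-O)@l)
a=pickle.load(open("f1side.pkl","rb"))["img"]; d=cv2.absdiff(a,f["img"]).sum(2)
# tips at +-(0.035+) along l ; finger silhouettes: dark pixels newly changed
dark=((f["img"].mean(2)<60)&(d>60)).astype(np.uint8)
for sgn in(1,-1):
  for dz in(0,.02,.03,.04):
    P=np.r_[p[:2]+sgn*l*.042,p[2]+dz]; print(sgn,dz,proj(f,P)[0].round(1),end=" ")
  print()
x0,y0=290,150
print("\n".join("".join("#" if dark[r,c] else("+" if d[r,c]>60 else ".") for c in range(290,385)) for r in range(150,246,2)))
```

```text
[ 0.50881431 -0.08014155  0.07254888] [3.14078100e+00 4.52384550e-04 1.91944428e+00] [-0.25277222 -0.05524962 -0.09239511] fix 0.05152503936159918 0.00020248111397557555
1 0 [358.2 226.1] 1 0.02 [359.6 220.3] 1 0.03 [360.3 217.3] 1 0.04 [361.  214.3] 
-1 0 [320.8 217.6] -1 0.02 [321.6 211.7] -1 0.03 [322.  208.7] -1 0.04 [322.4 205.7] 
.........................................+#####+++++++++++++++++++++++++++++++++++++++####.....
..........................................########++++++++++++++++++++++++++++++++++#####......
..........................................##############+++++++++++++++++++++++########+.......
.........................................+###########################################+.........
.........................................+########################################++...........
.........................................#########################################.............
.........................................########################################+.............
...........................+++..........+########################################.........
[... 3145 characters left out ...]
............................
...............................................................................................
...............................................................................................
...............................................................................................
...............................................................................................
...............................................................................................
...............................................................................................
...............................................................................................
```

Emit:
{"method": "apply_moves", "body": {"claw": [0.07,0.07,0.07,0.07,0.07,0.07], "xyz": [[0,0,0.015],[0,0,0.015],[0,0,0.015],[0,0,0.01],[0,0,0.005],[0,0,0]], "twist": [[0,0,0],[0,0,0],[0,0,0],[0,0,0],[0,0,0],[0,0,0]]}}

```text
clock: 16.8
position: [0.5084, -0.0799, 0.0119]
tool_rot: [3.142, -0.0, 1.92]
force: [0.5, -0.3, -0.4]
grip_width: 0.0698
finger_force: 0.0
```

Emit:
{"method": "apply_moves", "body": {"claw": [0.07,0.07,0.06,0.05,0.045,0.04,0.04], "xyz": [[0,0,0.005],[0,0,0],[0,0,0],[0,0,0],[0,0,0],[0,0,0],[0,0,0]], "twist": [[0,0,0],[0,0,0],[0,0,0],[0,0,0],[0,0,0],[0,0,0],[0,0,0]], "force": 25}}

```text
clock: 17.5
position: [0.5082, -0.0799, 0.0068]
tool_rot: [3.142, -0.0, 1.92]
force: [-0.2, -0.5, 0.8]
grip_width: 0.0401
finger_force: 0.0
```

```bash
python3 tr.py
```

```text
paddle (0.567, -12.75, 15.75)
ele (0.681, -4.75, 18.25)
slide (0.593, -38.0, 17.75)
bell (0.999, 0.0, 0.0)
[ 0.50828048 -0.07986584  0.00682939] [-0.42507951  1.02988193  0.75687414]
```

Emit:
{"method": "apply_moves", "body": {"claw": [0.036,0.033,0.03,0.028,0.02,0.02,0.02], "xyz": [[0,0,0],[0,0,0],[0,0,0],[0,0,0],[0,0,0],[0,0,0],[0,0,0]], "twist": [[0,0,0],[0,0,0],[0,0,0],[0,0,0],[0,0,0],[0,0,0],[0,0,0]], "force": 30}}

```text
clock: 18.25
position: [0.5087, -0.0798, 0.007]
tool_rot: [3.141, 0.0, 1.92]
force: [1.8, 1.7, 5.8]
grip_width: 0.0301
finger_force: 29.8
```

Emit:
{"method": "apply_moves", "body": {"claw": [0.01,0.01,0.01,0.01], "xyz": [[0,0,0],[0,0,0],[0,0,0],[0,0,0]], "twist": [[0,0,0],[0,0,0],[0,0,0],[0,0,0]], "force": 70}}

```text
clock: 18.65
position: [0.5087, -0.0797, 0.0071]
tool_rot: [3.141, 0.0, 1.92]
force: [1.2, 1.7, 8.7]
grip_width: 0.0293
finger_force: 68.5
```

Emit:
{"method": "apply_moves", "body": {"claw": [0.01,0.01,0.01,0.01,0.01,0.01,0.01], "xyz": [[0,0,-0.005],[0,0,-0.015],[0,0,-0.025],[0,0,-0.025],[0,0,-0.025],[0,0,-0.017],[0,0,0]], "twist": [[0,0,0],[0,0,0],[0,0,0],[0,0,0],[0,0,0],[0,0,0],[0,0,0]]}}

```text
clock: 19.35
position: [0.5087, -0.0803, 0.1206]
tool_rot: [3.14, 0.001, 1.919]
force: [0.2, -0.0, -1.9]
grip_width: 0.029
finger_force: 69.3
```

Run:
```python
from el import *
np.set_printoptions(precision=4,suppress=True)
o=bot.observe(); print(o["position"],o["tool_rot"],o["grip_width"],o["finger_force"],o["force"])
f=pickle.load(open("f1top.pkl","rb")); im=f["img"]
c=proj(f,np.r_[O+u*.06,.024])[0].astype(int); print(c, im[c[1],c[0]],im[c[1]+14,c[0]-14])
x0,y0=c-[30,30]; sub=im[y0:y0+60,x0:x0+60].astype(int)
m=((sub[...,0]-sub[...,2])>50)
k,lab,st,ce=cv2.connectedComponentsWithStats(m.astype(np.uint8)); i=lab[30,30]; print(i,st[i])
ys,xs=np.where(lab==i); P=onz(f,np.c_[xs+x0,ys+y0],.024)[:,:2]-O; X=P@u;Y=P@l
for a in np.arange(np.floor(X.min()*500)/500,X.max()+.002,.004):
    s=(X>=a)&(X<a+.004)
    if s.any(): print(round(a+.002,3),Y[s].min(),Y[s].max(),s.sum())
for n in("side","top"):
    f=bot.grab_frame(n)
    for q in("elephant","brow"):
        for d in bot.find_in(n,q)[:1]: print(n,q,np.array(d["position"]),round(d["score"],2))
```

```text
[ 0.5087 -0.0803  0.1206] [3.1399 0.0014 1.9193] 0.029012127237517917 69.31578755378723 [ 0.186  -0.0228 -1.9156]
[305 251] [209 170  98] [ 98 103 106]
2 [ 13  20  31  21 373]
0.028 -0.018919119396891008 0.01824918430559772 14
0.032 -0.019846017444144704 0.017322679195783994 21
0.036 -0.01911981008279224 0.016396228691530932 20
0.04 -0.02004646734496747 0.018037230325376224 21
0.044 -0.01932057558676154 0.018751252955618837 22
0.048 -0.02024698982634317 0.01782512409201445 21
0.052 -0.019521414489836176 0.0185387775195511 21
0.056 -0.02044758347097429 0.017612867159688798 21
0.06 -0.02137368369552767 0.01925189873652575 23
0.064 -0.019722325368055654 0.01740046109078431 21
0.068 -0.018997564359353868 0.016474830569679865 20
0.072 -0.019923306792563482 0.017187907455783615 20
0.076 -0.019198865584338892 0.018825751421458266 21
0.08 -0.020124357329707212 0.01790044912961797 22
0.084 -0.019400236713042376 0.01953759126659339 22
0.088 -0.01775148802477852 0.017687377570252592 20
0.092 -0.010035150468941085 0.01676236380924168 11
0.096 -0.008389905926466462 0.008861498699829693 11
0.1 -0.009314823902387716 0.007936663639728406 10
0.104 -0.005101816366476671 0.009575548044075653 5
0.108 -0.004383574740516249 0.0016732852044615467 5
0.112 0.0007487543233685016 0.0007487543233685016 1
side elephant [ 0.5003 -0.0474  0.1829] 0.87
side brow [ 0.4965 -0.0498  0.1835] 0.9
```

Run:
```python
from lensfit import *
from scipy.ndimage import map_coordinates, gaussian_filter
p=np.array([.6474,.3067,.1686,-2.1424,.0237]); lk,r,u=axes(p[3]);L=p[:3]; far=-r if r[0]<0 else r
C=lambda dx,dy,dz:L-lk*(p[4]+dx)+far*dy*.025+u*dz*.028
E={"top far":(C(.048,1,1),C(0,1,1)),"top near":(C(.048,-1,1),C(0,-1,1)),"bot near":(C(.048,-1,-1),C(0,-1,-1)),"front top":(C(0,1,1),C(0,-1,1)),"back top":(C(.048,1,1),C(.048,-1,1))}
for nm,f in(("top",t),("side",s)):
    g=gaussian_filter(f["img"].astype(float),(.6,.6,0))
    for e,(A,B) in E.items():
        a,b=proj(f,[A,B]); d=(b-a)/np.linalg.norm(b-a); n=np.array([-d[1],d[0]]); pts=[]
        ss=np.linspace(.15,.85,25); off=np.arange(-3.5,3.51,.25); prof=[]
        for q in ss:
            P=a+(b-a)*q+off[:,None]*n; prof.append(np.stack([map_coordinates(g[...,c],[P[:,1],P[:,0]],order=1) for c in range(3)],1))
        G=np.abs(np.gradient(np.array(prof),axis=1)).sum(2)
        # best line offset+slope maximizing gradient
        best=max(((np.mean([np.interp(o0+sl*(q-.5),off,G[i]) for i,q in enumerate(ss)]),o0,sl) for o0 in np.arange(-3,3.01,.1) for sl in np.arange(-3,3.01,.1)))
        q0,q1=[a+(b-a)*q+n*(best[1]+best[2]*(q-.5)) for q in(.1,.9)]
        c,D=ray(f,[q0,q1]); N=np.cross(D[0],D[1]); h=np.cross(N,[0,0,1.]); w=np.degrees(np.arctan2(h[1],h[0]))
        if e in("front top","back top"): w+=90
        w=(w+122.7+90)%180-90-122.7
        print(nm,e,"len %.0f score %.1f off %.1f slope %.1f yaw %.2f"%(np.linalg.norm(b-a),*best,w))
```

```text
top top far len 20 score 13.5 off 0.0 slope 0.0 yaw -122.75
top top near len 20 score 14.1 off 1.3 slope -0.2 yaw -122.19
top bot near len 19 score 13.8 off 2.0 slope -3.0 yaw -113.98
top front top len 21 score 27.5 off -1.0 slope 0.0 yaw -122.76
top back top len 21 score 10.9 off -0.1 slope 1.7 yaw -127.36
side top far len 32 score 11.5 off -0.1 slope -0.3 yaw -122.02
side top near len 33 score 16.2 off 2.5 slope 0.0 yaw -122.84
side bot near len 31 score 3.8 off -0.6 slope -0.5 yaw -121.59
side front top len 26 score 31.9 off -0.9 slope -0.7 yaw -121.61
side back top len 27 score 9.1 off 1.0 slope 0.0 yaw -122.67
```

Emit:
{"method": "apply_moves", "body": {"claw": [0.01,0.01,0.01,0.01,0.01,0.01,0.01,0.01,0.01,0.01,0.01,0.01,0.01,0.01,0.01,0.01], "xyz": [[0.008,0.005,0],[0.0162,0.0104,0],[0.0162,0.0104,0],[0.0162,0.0104,0],[0.0162,0.0104,0],[0.0162,0.0104,0],[0.0162,0.0104,0],[0.0162,0.0104,0],[0.0162,0.0104,0],[0.0162,0.0104,0],[0.0162,0.0104,0],[0.0162,0.0104,0],[0.0162,0.0104,0],[0.0162,0.0104,0],[0.008,0.0059,0],[0,0,0]], "twist": [[0,0,0],[0,0,0],[0,0,0],[0,0,0],[0,0,0],[0,0,0],[0,0,0],[0,0,0],[0,0,0],[0,0,0],[0,0,0],[0,0,0],[0,0,0],[0,0,0],[0,0,0],[0,0,0]]}}

```text
clock: 21.25
position: [0.5677, 0.1848, 0.1184]
tool_rot: [-3.141, -0.001, 1.922]
force: [-0.9, -0.1, -1.8]
grip_width: 0.0286
finger_force: 69.4
```

Emit:
{"method": "apply_moves", "body": {"claw": [0.01,0.01,0.01,0.01,0.01,0.01,0.01,0.01,0.01,0.01,0.01,0.01], "xyz": [[0,0,0],[0,0,0],[0,0,0],[0,0,0],[0,0,0],[0,0,0],[0,0,0],[0,0,0],[0,0,0],[0,0,0],[0,0,0],[0,0,0]], "twist": [[0,0,0.05],[0,0,0.1],[0,0,0.1],[0,0,0.1],[0,0,0.1],[0,0,0.1],[0,0,0.1],[0,0,0.1],[0,0,0.1],[0,0,0.066],[0,0,0],[0,0,0]]}}

```text
clock: 22.45
position: [0.5679, 0.1824, 0.1187]
tool_rot: [3.142, 0.0, 1.005]
force: [-0.9, -0.2, -2.0]
grip_width: 0.0293
finger_force: 69.2
```

Run:
```python
from h import *
import pickle
np.set_printoptions(precision=4,suppress=True)
o=bot.observe(); print(o["clock"],o["position"],o["tool_rot"],o["grip_width"],o["finger_force"],o["force"])
for n in("side","top"):
    f=bot.grab_frame(n); pickle.dump(f,open(f"f2{n}.pkl","wb"))
    for q in("elephant","brow","lens","bell","finial"):
        for d in bot.find_in(n,q)[:2]: print(n,q,np.array(d["position"]),round(d["score"],2),proj(f,d["position"])[0].round(1))
    x=np.array([np.cos(1.0036),np.sin(1.0036),0]);F=np.array([.5724,.1885,.169])
    print("expected mid,brow,plinth c",proj(f,[F,F+x*.04+[0,0,.011],F-[0,0,.041]]).round(1).tolist())
```

```text
22.45 [0.5679 0.1824 0.1187] [3.1416 0.0005 1.0054] 0.029252896248720496 69.21666383743286 [-0.8591 -0.2269 -2.0142]
side elephant [0.5763 0.2124 0.1743] 0.61 [223.8 271.8]
side elephant [ 0.4104 -0.1301  0.0076] 0.57 [383.9 246. ]
side brow [0.5703 0.2086 0.1702] 0.73 [228.1 273.3]
side brow [ 0.5554 -0.2202  0.0405] 0.4 [350.9 186.6]
side lens [0.6583 0.3527 0.1919] 0.84 [124.3 299.9]
side bell [ 0.6406 -0.036   0.021 ] 0.85 [279.5 221.4]
side finial [0.4661 0.1555 0.0428] 0.57 [293.2 317.7]
expected mid,brow,plinth c [[234.9, 265.2], [211.8, 268.6], [236.6, 277.6]]
top lens [0.67   0.343  0.1968] 0.78 [134.9 180.9]
top bell [ 0.6409 -0.0434  0.0249] 0.66 [294.9 202.5]
expected mid,brow,plinth c [[202.0, 223.4], [187.2, 214.0], [204.6, 224.4]]
```

Run:
```python
from h import *
import pickle
np.set_printoptions(precision=1,suppress=True)
a=pickle.load(open("f0.pkl","rb"))["side"]["img"].astype(int); f=pickle.load(open("f2side.pkl","rb")); b=f["img"].astype(int)
w=1.0036;x=np.array([np.cos(w),np.sin(w),0]);l=np.array([-x[1],x[0],0]);F=np.array([.5724,.1885,.169])
y0,y1,x0,x1=235,300,190,265
d=np.abs(a-b).sum(2)>45; h=cv2.cvtColor(f["img"],cv2.COLOR_RGB2HSV); brass=d&(h[...,1]>130)&(h[...,0]>15)&(h[...,0]<33)
pl=[F+x*i*.032+l*j*.02+[0,0,k] for k in(-.041,-.033) for i,j in((1,1),(1,-1),(-1,-1),(-1,1))]; pp=proj(f,pl); print(pp)
M=np.zeros(brass.shape,np.uint8); cv2.fillConvexPoly(M,cv2.convexHull(pp.round().astype(np.int32)),1)
bd=proj(f,[F+x*i+l*j*.015+[0,0,k] for i in(-.028,.022) for j in(-1,1) for k in(-.016,.016)]); cv2.fillConvexPoly(M,cv2.convexHull(bd.round().astype(np.int32)),1)
for r in range(y0,y1): print(r,"".join(".mB#"[int(M[r,c])+2*int(brass[r,c])] for c in range(x0,x1)))
```

```text
[[222.6 292.2]
 [216.7 274.2]
 [249.8 263.8]
 [256.8 281.1]
 [222.2 289.9]
 [216.2 271.8]
 [249.6 261.4]
 [256.6 278.8]]
235 ......................B........................................BB.BB.B.B...
236 .......................B......................................BBB..BB.BBB..
237 .........B..............B....................................BB.BBBB..B..B.
238 .........................B...................................BB.BB.BB.BB...
239 .........................B.B..................................BB.B.B.......
240 ......B..................B.BB.B...............................BBBBBB..B....
241 ....................B........BBB.............................B.B.B....B....
242 .....B...B....................B.BBB............................BB.BB.......
243 .................B..............BB...........................B.B...........
244 ..B.........................B...BBB...........................BB.B.........
245 ......................B...B....B..B..........................BB.B..........
246 ......................B.B...B.B...BB...........................BBB.........
247 .....B.........
[... 3520 characters left out ...]
B...B.BB......BB.m##mmm...B.......B......B.........BB..B.BB.
292 B..BBBB.B.BB.B.B.BB..B.BB..BB.B..mm................BB..BBB.B..BB.B.BB.B..B.
293 .BB...BBB.B.BB..BB.BB..B.......B...............B....B.BBB..B...B..B.BB.B.B.
294 ..BBB.....BBBBB..B.B..BBBB.B...............BB.....BB.B..B..B.B...BB.B.B....
295 ....B..BB....B.......B.B....B...................BB...BB.B...B.BB..B..B.BBBB
296 B...B.B.BBB......B.BBB....B..........B....B...BB..B.B.B.........BBBBB.B.BBB
297 ....B.B..B.B...B.B..BB.BB............B..........BB.....B.....BBB..B...BB.B.
298 B..BBBB..B.B...B..B.....BB.............BB.B....B...BB.B.B.B...B...BBB..B...
299 ..BB.....BB......B....................B...B..B.BB.BB...BB.BBB.B..B.B.B.B..B
```

Emit:
{"method": "apply_moves", "body": {"claw": [0.01,0.01,0.01,0.01,0.01], "xyz": [[0,0,0],[0,0,0],[0,0,0],[0,0,0],[0,0,0]], "twist": [[0,0,0],[0,0,0],[0,0,0],[0,0,0],[0,0,0]]}}

```text
clock: 23.55
position: [0.5681, 0.183, 0.1188]
tool_rot: [-3.142, 0.0, 1.004]
force: [0.2, -0.4, -2.1]
grip_width: 0.0291
finger_force: 69.2
```

```bash
python3 -c "
from workcell import bot
o=bot.observe();print(o['position'],o['grip_width'],o['finger_force']);print(bot.job_done())"
```

```text
[0.56807262 0.18296948 0.11880633] 0.029070650192278315 69.21653509140015
the job is handed in; nothing more can be done
None
```

I pushed the ejector fully in and handed the job in at about 24 s, with the elephant held still and upright, facing the lens about 14 cm out at lens height (within about 3 mm and 1° by my camera measurements; no verdict was returned).

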